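# Dock the mug tray and hold the strainer ready for pouring

## Task

Get ready for pouring tea: first slide the dark wooden tray with the white mug standing on it fully home into the aluminium tray guide, keeping the mug upright within the brass ring. Then lift the tea strainer out of its blue drip cup by the black handle, carry it over the row of two jars and a tin without disturbing them, and hold it level and centred over the mug with its underside about one and a half centimetres above the rim, never touching the mug with it. Finish while still holding the strainer there; do not put it down or let go.

Things in the scene. Friction and masses are not known exactly. Their poses are not given: they have to be found in the camera images.
- tray: Loose dark wooden tray on the worktop, a plank 170 x 130 x 8 mm (its x, y, z), 0.4 kg. Origin: centre of its underside. Its +x end enters the guide first. A pale upright grip stands near its -x end (see tray_grip); a low brass ring, 88 mm inside, top 12 mm above the worktop, centred at x = +35 mm, holds the mug in place.
- mug_spot (a point): Centre of the brass ring on the tray, on the plank's top (tray frame x = 35, y = 0, z = 8 mm); the mug should stay within it.
- tray_grip (a point): Middle of the tray's pale wooden grip, at x = -62, y = 0, z = 40 mm in the tray's frame (same axes as the tray): an upright fin 40 mm long (x), 12 mm thick (y), top 62 mm above the worktop, on a brass foot 46 x 24 mm that ends at z = 12 mm. Pinch it across y.
- guide: Fixed aluminium frame: two rails 22 mm high, 138 mm apart (4 mm play each side of the tray), lips reaching 8 mm inwards over a slot 17 mm high, end stop at x = +85 mm, no floor. Origin: on the worktop where the tray's origin lies when fully home; then the axes agree too. +x: insertion direction. Flared mouth from x = -83 mm, straight rails from x = -48 mm; the grip stays outside the rails.
- mug: Loose white mug, green inside, 91 mm high, round body 80 mm across, 0.22 kg. Origin: level with its underside, 16 mm off the axis of its round part, which passes through x = 0, y = +16 mm; the handle reaches to y = -56 mm; z is up. It stands in the tray's ring, underside 8 mm above the worktop, handle to the front (+x) and +y side of the tray.
- mug_rim (a point): Centre of the mug's round mouth (inner diameter about 72 mm), on its axis, level with its rim (91 mm above its underside).
- strainer: Loose steel tea strainer, 90 g. Origin: centre of the basket's flat underside (44 mm across), z up. Flange 84 mm across, 28 to 31 mm above the underside, hangs on the drip cup's rim, underside then 47 mm above the worktop. Straight black handle along its own -x, from 40 to 118 mm off the axis, 10 mm wide (y), 12 mm high (z = 26 to 38 mm).
- strainer_grip (a point): Point in the middle of the strainer's handle to pinch across its width: x = -75, y = 0, z = 32 mm in the strainer's frame (same axes), 79 mm above the worktop at the start.
- drip_cup: Loose blue ceramic cup, 82 mm diameter, 75 mm high, 0.45 kg, in which the strainer hangs. Origin: centre of its underside. It stays behind.
- tomatoes: Food tin, 75 mm diameter, 110 mm high, one of the row of three between strainer and tray; leave alone. Origin: centre of its underside, z up.
- honey: Squat honey jar with a white lid, about 60 mm diameter, 99 mm high, one of the row; leave alone. Origin: centre of its underside, z up.
- oregano: Spice jar with a green cap, 46 mm diameter, 106 mm high, one of the row; leave alone. Origin: centre of its underside, z up.

How it is judged:
On the way, in this order (a step that is already met when the one before it is completed fails the run):
1. the tray is fully home in the guide, the mug upright in its ring (x of tray in the frame of guide above -0.007 m and y of tray in the frame of guide between -0.008 and 0.008 m and angle between the x axis of tray and the x axis of guide, either way round below 0.08 rad and angle between tray's own z axis and vertical below 0.05 rad and height (world z) of tray below 0.006 m and angle between mug's own z axis and vertical below 0.08 rad and horizontal distance between mug_rim and mug_spot below 0.014 m and z of mug in the frame of tray below 0.014 m), for 0.2 s.
2. the strainer is lifted clear of the drip cup (height (world z) of strainer above 0.09 m and contact force between strainer and drip_cup below 0.05 N and contact force between the fingers and strainer above 0.5 N), for 0.1 s.
At the end, for the whole second after the job is handed in: Tray flat, within 7 mm of the stop, 8 mm of the centre line, 0.08 rad; mug upright, within 14 mm of the ring's centre; strainer held still by the fingers, level to 0.17 rad, within 14 mm of the mug's axis, underside 3 to 33 mm above the rim, touching nothing else; jars upright, moved under 30 mm (all of step 1 and horizontal distance between strainer and mug_rim below 0.014 m and z of strainer in the frame of mug_rim between 0.003 and 0.033 m and angle between strainer's own z axis and vertical below 0.17 rad and contact force between the fingers and strainer above 0.5 N and contact force between strainer and mug below 0.05 N and contact force between strainer and tray below 0.05 N and contact force between strainer and guide below 0.05 N and contact force between strainer and drip_cup below 0.05 N and contact force between strainer and tomatoes below 0.05 N and contact force between strainer and honey below 0.05 N and contact force between strainer and oregano below 0.05 N and linear speed of strainer below 0.02 m/s and distance of each of tomatoes, honey, oregano from where it was at the start of the episode below 0.03 m and angle between each of tomatoes, honey, oregano's own z axis and vertical below 0.15 rad); the arm keeps its last pose, push and grip.
It fails at once if the strainer touches the mug (contact force between strainer and mug above 0.3 N).
It fails at once if the mug is tipped (angle between mug's own z axis and vertical above 0.35 rad).
It fails at once if a jar or tin of the row is pushed away or tipped (distance of any of tomatoes, honey, oregano from where it was at the start of the episode above 0.03 m or angle between any of tomatoes, honey, oregano's own z axis and vertical above 0.3 rad).
It also fails if it takes over 64 s, if anything falls off the work surface, if the arm or the gripper's body presses on something with over 40 N, if the wrist force passes 120 N, or if a joint passes its speed limit or range.

## Robot

A 6-joint arm with a two-finger parallel gripper is mounted at the origin on a cart in front of the work surface, level with it; the furniture and walls round the work are solid. World frame = base frame: x ahead of the robot, y to its left, z up, the work surface at z = 0. Lengths are in m, angles in rad, forces in N, time in s.
With the tool pointing down it reaches from about 0.3 to 0.85 m from the base axis. Payload 5.4 kg.
Tool frame: the origin (TCP) lies midway between the tips of the shut fingers; the grasp point (between the pads) lies 19 mm behind it (arm.pinch_z is the distance from the TCP to the grasp point, in m); z points along the fingers, y is the line along which they close (so a half turn about z gives the same grasp; the last joint's range is limited). The gripper opens to 85 mm and grips with 20 to 120 N. Pads are 22 mm wide; open, the fingers measure 114 mm over their backs; the gripper's body (76 mm by 85 mm) begins 54 mm behind the grasp point. The pads swing forward as they close: fully open they stand 13 mm farther back than shut.
Start: joints at [0.957, 0.158, 1.597, -0, 1.386, -0.21], TCP at [0.226, 0.529, 0.231] pointing down, gripper open.
Joint ranges: [-2.91, 2.91], [-0.94, 2.29], [0.18, 2.7], [-1.29, 4.43], [0.17, 2.64], [-3, 3]. Speed limits (rad/s): [2.57, 2.57, 3.14, 3.14, 3.14, 3.14].

## Interface

Orientations are given as a unit quaternion [x, y, z, w].
In Python, from bench import arm gives the robot as it stands. The module is installed in compiled form; this text tells all that it offers.
- The arm moves only by the shell command python3 -m creep 'ROWS' [FORCE]. ROWS is a JSON object of lists of equal length, an entry for each row: "dp": the shift along the world's x, y, z in m, a list of three; "rot": the turn, a rotation vector about the world's x, y, z in degrees, a list of three; "hand": the closure, from -1 (fully open) to 1 (shut). In form: {"dp": [[tx, ty, tz], ...], "rot": [[ax, ay, az], ...], "hand": [hand, ...]}. A call has 1 to 12 rows; each row is the pose to reach, as a shift and turn from the pose commanded when the call began; what a row does not reach only later rows make up. A row lasts 1/12 s, in which the tool goes at most 41.7 mm and 7.16 degrees, less where a joint would pass 70% of its speed; a pose out of reach is approached as far as the arm can. A call with a gripper value outside its range is refused whole. The fingers move at their own pace and stop on an object; FORCE is the grip in N (left out, the last holds). Time passes only in rows, so rows that repeat a pose let the fingers close. It gives the time, the measured TCP pose, the force, the opening and the grip force at its end, in the units of the state.
- arm.observe(): the state, without advancing time (a new reading comes with each control period).
- arm.camera(name): name is "scene" or "top"; returns a dict with "pixels" (480x640x3 uint8, red, green, blue), "depth" (480x640 float32, m along the optical axis (not along the pixel's ray), 0 where there is no reading), "fx", "fy", "cx", "cy" (pixels), "cam_to_world" (4x4, takes a point from camera to world coordinates). Camera axes: x right, y down, z forward; pixel columns grow to the right and rows downward; lengths in m; the calibration is good to about 2 mm. A picture is of the moment at which its call begins.
- arm.close_job(): hands the job in; it is judged then, once.
Trained networks look in a picture, given as the dict that the camera call returned (one of the last four; its "shot" number tells which), for a name from the list of things; names that differ only in an ending like _2 or _b are one class to them, and where a whole thing is asked for, a point or a joint stands for the part that bears it (a point fixed in the world has none). Each returns a list of dicts, best first, with "score" (0 to 1); they miss things now and then, are a little off and sometimes report something else, mostly with a low value. They report only what shows in the picture. A call takes as long as a camera call.
- arm.look_for(picture, query): "xy" ([column, row] in pixels, amid what is visible of it).
- arm.tip_of(picture, query): "xy" ([column, row] in pixels: a listed point, or the origin of a listed thing).
The state is a dict: "t": time; "joints": joint angles; "joint_vel": joint speeds; "tau": joint torques, N m; "position": TCP position; "eef_rot": TCP orientation; "ft_force": force on the tool from outside, world axes, zero at the start; "wrist_torque": the same for the moment, N m; "width": opening from 0.0 (shut) to 1.0 (fully open); "grasp_force": force on a finger pad.
Only numpy, scipy, OpenCV 4.12 (cv2) and the standard library are available. Lean on these libraries where they do the work, as an engineer would, in place of code of your own. Each camera call takes 0.05 s, during which the arm holds its last target. There are 200 camera calls.

## Working session

There is one attempt and no reset: what is moved stays moved. The work goes in short steps, Python scripts to look and compute and a shell command to move; the robot and the scene stay as the last step left them, time stands still between calls to the robot, and variables do not carry over. Pictures are saved under pics/ and viewed, at most 10 in all, crops included, and the job is handed in when it is done.

```bash
mkdir -p pics; cat > h.py <<'E'
import numpy as np, cv2
from bench import arm
def w(p,xy,z=None):
    u,v=xy; T=np.array(p["cam_to_world"]); 
    r=T[:3,:3]@np.array([(u-p["cx"])/p["fx"],(v-p["cy"])/p["fy"],1.0])
    if z is not None: d=(z-T[2,3])/r[2]
    else: d=float(p["depth"][int(round(v)),int(round(u))])
    return T[:3,3]+r*d
E
python3 - <<'E'
from h import *
print(arm.observe())
Z={"tray":0,"mug_spot":.008,"tray_grip":.04,"guide":0,"mug":.008,"mug_rim":.099,"strainer":.047,"strainer_grip":.079,"drip_cup":0,"tomatoes":0,"honey":0,"oregano":0}
for c in("scene","top"):
    p=arm.camera(c); cv2.imwrite(f"pics/{c}1.png",p["pixels"][...,::-1])
    for q,z in Z.items():
        for r in arm.tip_of(p,q)[:2]: print(c,q,np.round(r["xy"]),round(r["score"],2),w(p,r["xy"],z).round(3), w(p,r["xy"]).round(3))
E
```

```text
{'t': 0.0, 'joints': array([ 9.56864281e-01,  1.59078674e-01,  1.59825505e+00,  5.33181883e-06,
        1.38622104e+00, -2.10077539e-01]), 'joint_vel': array([-0.00198286, -0.00074904,  0.00058326,  0.0005093 , -0.00019622,
       -0.00022903]), 'tau': array([ 1.54401965e-05, -3.96001875e+01, -3.31429946e+01, -3.15274756e-04,
        8.47473362e-03,  1.25144857e-05]), 'position': array([0.22559784, 0.52822473, 0.23028885]), 'eef_rot': array([ 2.00558183e-01,  9.79681302e-01, -8.97908050e-04, -3.95260319e-04]), 'ft_force': array([ 0.64829395, -0.1903497 , -0.78425129]), 'wrist_torque': array([0.0461058 , 0.0236145 , 0.04672111]), 'grasp_force': 0.0, 'width': 0.9977601374925452}
scene tray [332. 245.] 0.58 [0.531 0.059 0.   ] [0.529 0.066 0.008]
scene mug_spot [332. 230.] 0.62 [0.542 0.025 0.008] [0.532 0.057 0.047]
scene tray_grip [328. 253.] 0.73 [0.522 0.112 0.04 ] [0.517 0.128 0.062]
scene guide [257. 292.] 0.45 [0.635 0.22  0.   ] [0.614 0.25  0.055]
scene mug [327. 225.] 0.87 [0.556 0.014 0.008] [0.542 0.058 0.061]
scene mug [272. 364.] 0.65 [0.547 0.351 0.008] [0.529 0.378 0.079
[... 973 characters left out ...]
0.109 0.012]
top guide [270. 254.] 0.39 [0.554 0.22  0.   ] [0.536 0.212 0.108]
top guide [355. 255.] 0.27 [0.553 0.014 0.   ] [0.551 0.015 0.014]
top mug [354. 250.] 0.68 [0.566 0.016 0.008] [0.565 0.017 0.012]
top mug_rim [357. 248.] 0.88 [0.554 0.016 0.099] [0.569 0.009 0.017]
top strainer [213. 249.] 0.78 [0.556 0.349 0.047] [0.556 0.349 0.047]
top strainer_grip [199. 280.] 0.7 [0.48  0.373 0.079] [0.489 0.388 0.003]
top drip_cup [219. 254.] 0.69 [0.552 0.344 0.   ] [0.543 0.335 0.054]
top tomatoes [264. 286.] 0.96 [0.477 0.233 0.   ] [0.466 0.224 0.108]
top honey [353. 256.] 0.23 [0.552 0.018 0.   ] [0.551 0.019 0.01 ]
top oregano [268. 251.] 0.59 [0.561 0.225 0.   ] [0.543 0.217 0.106]
```

View pics/top1.png

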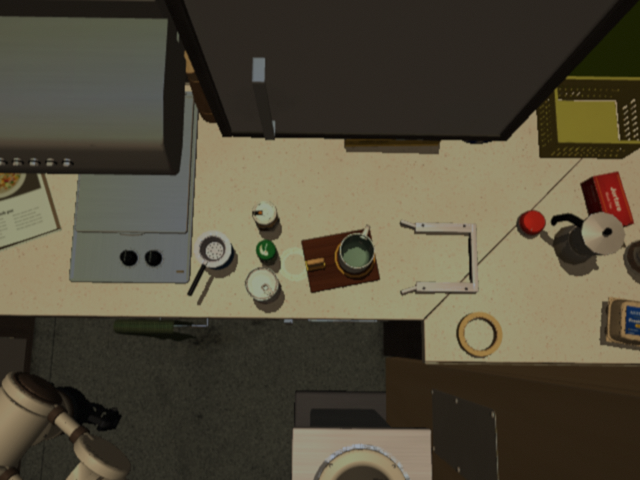

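View pics/scene1.png

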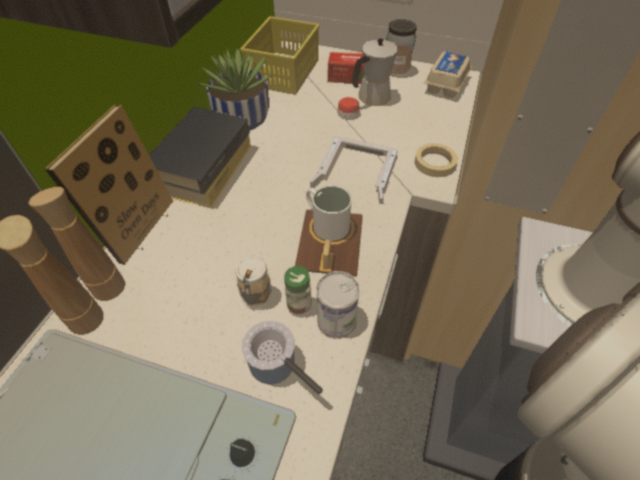

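The top view shows the tray at about (340,261), turned a few degrees. The guide is at cols 403–478, rows 222–293 and opens left (+y), so insertion runs towards world -y. The strainer is at (213,249) with its handle towards (192,292), and the row of jars is at cols 262–268. Next I'll measure these precisely with the depth image.

```bash
python3 - <<'E'
from h import *
p=arm.camera("top"); D=p["depth"]; T=np.array(p["cam_to_world"])
v,u=np.mgrid[:480,:640]
P=np.stack([(u-p["cx"])/p["fx"]*D,(v-p["cy"])/p["fy"]*D,D],-1)@T[:3,:3].T+T[:3,3]
np.save("P.npy",P)
print("cam",T[:3,3].round(3),p["fx"])
tb=P[300:310,480:490,2] if 0 else P[180:215,420:500,2]; print("table z",np.median(tb),tb.std())
px=p["pixels"].astype(int)
def box(n,m):
    n_,l,s,c=cv2.connectedComponentsWithStats(m.astype(np.uint8))
    for i in range(1,n_):
        if s[i,4]>15:
            q=P[l==i]; r=cv2.minAreaRect((q[:,:2]*1000).astype(np.float32))
            print(n,s[i],"mean",q.mean(0).round(4),"rect",np.round(r[0],1),np.round(r[1],1),round(r[2],1))
def roi(a,b,c,d): 
    m=np.zeros((480,640),bool); m[a:b,c:d]=1; return m
z=P[...,2]
box("guide",roi(210,305,395,490)&(z>.012)&(z<.035))
dark=(px.sum(-1)<230)
box("tray",roi(222,300,298,385)&((dark&(z<.03))|((z>.004)&(z<.13))))
box("grip",roi(250,280,298,335)&(z>.04))
box("mugrim",roi(220,290,330,385)&(z>.085))
box("honey",roi(195,236,245,285)&(z>.08)); box("oreg",roi(236,266,250,280)&(z>.09)); box("tom",roi(264,310,240,285)&(z>.09))
box("flange",roi(225,275,190,240)&(z>.066)); box("handle",roi(262,300,180,212)&(z>.06))
print("mug", w(p,[355,250],.099))
big=cv2.resize(p["pixels"][200:310,175:495,::-1],None,fx=2.5,fy=2.5,interpolation=cv2.INTER_CUBIC); cv2.imwrite("pics/crop.png",np.clip(big*1.6,0,255).astype(np.uint8))
E
```

```text
cam [0.334 0.116 1.338] 559.0119350846344
table z 0.0011303487926140887 0.09092720451980452
guide [ 400  220   78   73 1654] mean [ 0.5487 -0.2102  0.0224] rect [ 550.1 -185.1] [183.5 174.7] 89.4
tray [ 299  224   82   76 3870] mean [0.5386 0.051  0.0216] rect [533.1  48.5] [161.  182.8] 12.1
grip [307 257  17   9 105] mean [0.5267 0.1109 0.0718] rect [436.5 110.2] [204.6  37.2] 0.3
mugrim [339 225  36  44 262] mean [0.5593 0.0129 0.0953] rect [552.7  12.1] [79.8 92.1] 30.1
honey [252 200  25  26 496] mean [0.6308 0.2269 0.1098] rect [502.6 165.5] [346.8  55.8] 25.6
oreg [256 239  20  22 338] mean [0.5463 0.2215 0.1101] rect [456.6 165.5] [260.6  44.7] 31.9
tom [245 266  34  35 912] mean [0.4708 0.2285 0.1106] rect [428.8 175. ] [211.   73.6] 51.4
flange [194 230  38  45 775] mean [0.5495 0.3473 0.0852] rect [440.9 268.2] [357.6 104.2] 38.8
handle [187 262  25  34 215] mean [0.4859 0.3725 0.09  ] rect [431.7 242. ] [307.2  87.2] 68.2
mug [0.54930538 0.02117751 0.099     ]
```

View pics/crop.png

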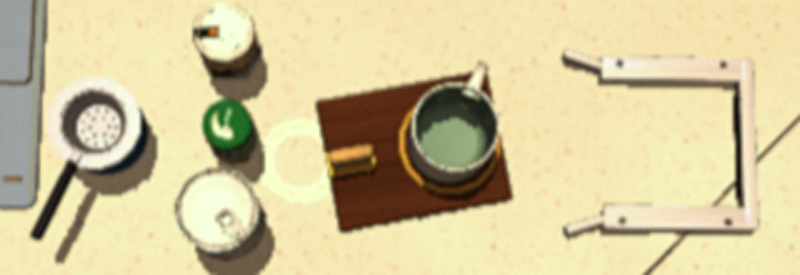

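The crop shows the tray corners near (317,101), (341,230) and (511,200), and the guide's outer corners near (603,57), (753,60), (755,230) and (603,232). The mug mouth is at about (454,125) and the strainer handle end at about (38,235). I'll fit poses from these.

```bash
python3 - <<'E'
from h import *
p=arm.camera("top"); P=np.load("P.npy"); z=P[...,2]; px=p["pixels"].astype(int)
c=lambda x,y,zz: w(p,[x/2.5+175-.3,y/2.5+200-.3],zz)
A,B,C=[c(*q,.008) for q in((317,101),(341,230),(511,200))]
print("tray corners",A,B,C,"len",np.linalg.norm(B-A),np.linalg.norm(C-B),"ctr",(A+C)/2,"dir",np.degrees(np.arctan2(*(C-B)[1::-1])),np.degrees(np.arctan2(*(A-B)[1::-1])))
G=[c(*q,.022) for q in((603,57),(753,60),(755,230),(603,232))]
print("guide",np.round(G,4))
def sel(n,a,b,cc,d,lo,hi,extra=True):
    m=np.zeros(z.shape,bool); m[a:b,cc:d]=1; m&=(z>lo)&(z<hi)&extra
    q=P[m]; r=cv2.minAreaRect((q[:,:2]*1000).astype(np.float32)); print(n,len(q),"med",np.median(q,0).round(4),"rect",np.round(r[0],1),np.round(r[1],1),round(r[2],1)); return q
sel("grip",250,280,298,335,.055,.068)
q=sel("guide",210,305,395,490,.018,.026)
for ys in((-.17,-.14),(-.22,-.19)):
    s=q[(q[:,1]>ys[0])&(q[:,1]<ys[1])]; 
    for h in(s[s[:,0]>.55],s[s[:,0]<.55]): print(" rail x",h[:,0].min().round(4),h[:,0].max().round(4),np.median(h[:,0]).round(4))
e=q[(abs(q[:,0]-.548)<.04)]; print(" stop y",np.percentile(e[:,1],[2,50,98]).round(4))
sel("mugrim",220,290,330,385,.094,.104)
for n,a in dict(honey=(195,236,245,285),oreg=(236,266,250,280),tom=(264,310,240,285)).items(): sel(n,*a,.09,.116)
sel("flange",225,275,190,240,.072,.084)
q=sel("handle",255,300,180,214,.08,.09,px.sum(-1)<150)
m=q[:,:2].mean(0); V=np.linalg.svd(q[:,:2]-m)[2][0]; print(m,np.degrees(np.arctan2(V[1],V[0])), "ends",np.sort((q[:,:2]-m)@V)[[0,-1]])
E
```

```text
tray corners [0.58778364 0.14384601 0.008     ] [0.46294211 0.11897388 0.008     ] [ 0.49368074 -0.0434239   0.008     ] len 0.12729505830478058 0.1652812811095736 ctr [0.54073219 0.05021106 0.008     ] dir -79.28185970207119 11.26748266399524
guide [[ 0.6319 -0.1318  0.022 ]
 [ 0.6309 -0.2769  0.022 ]
 [ 0.4663 -0.2724  0.022 ]
 [ 0.4627 -0.1284  0.022 ]]
grip 85 med [0.5289 0.1107 0.0619] rect [529.8 110.6] [12.3 38.6] 11.6
guide 1296 med [ 0.5398 -0.2164  0.0225] rect [ 549.6 -185.6] [182.6 174.7] 89.1
 rail x 0.6114 0.634 0.6236
 rail x 0.4687 0.4884 0.4783
 rail x 0.6112 0.6324 0.6212
 rail x 0.4673 0.4888 0.4789
 stop y [-0.2756 -0.2681 -0.261 ]
mugrim 161 med [0.5574 0.0124 0.0991] rect [550.8  15.1] [79.5 84. ] 22.2
honey 484 med [0.6334 0.228  0.1   ] rect [634.  228.1] [55.6 54.8] 27.5
oreg 337 med [0.5471 0.2224 0.1068] rect [548.2 221.9] [45.7 42.7] 1.4
tom 909 med [0.4712 0.2288 0.1082] rect [471.6 228.7] [72.6 72.9] 46.2
flange 648 med [0.5543 0.3489 0.079 ] rect [550.5 351.7] [85.7 97. ] 28.4
handle 123 med [0.4782 0.3784 0.0855] rect [479.7 377.3] [ 8.9 73.6] 65.9
[0.47858923 0.37788358] 155.63730882500485 ends [-0.03809363  0.03555021]
```

The poses agree with each other:
- **Tray:** centre about (0.541, 0.050), yaw about -79°. The grip is at (0.529, 0.111).
- **Guide:** home about (0.550, -0.176), yaw about -90°.

I'll move over the grip now.

```bash
python3 -m creep '{"dp":[[0.025,-0.035,0],[0.05,-0.07,0],[0.08,-0.11,0],[0.11,-0.15,0],[0.135,-0.185,0],[0.16,-0.22,0],[0.185,-0.255,0],[0.21,-0.29,0],[0.235,-0.325,0],[0.26,-0.36,0],[0.285,-0.395,0],[0.303,-0.418,0]],"rot":[[0,0,-5],[0,0,-10],[0,0,-15],[0,0,-20],[0,0,-25],[0,0,-30],[0,0,-35],[0,0,-40],[0,0,-45],[0,0,-50],[0,0,-54],[0,0,-56]],"hand":[-1,-1,-1,-1,-1,-1,-1,-1,-1,-1,-1,-1]}' 60; python3 -m creep '{"dp":[[0,0,0],[0,0,0],[0,0,0]],"rot":[[0,0,0],[0,0,0],[0,0,0]],"hand":[-1,-1,-1]}'
```

```text
t: 2.4
position: [0.52, 0.1218, 0.2315]
eef_rot: [0.638, 0.77, 0.0, 0.0]
ft_force: [0.4, 0.4, -0.1]
width: 1.0
grasp_force: 0.0
t: 2.65
position: [0.5188, 0.1241, 0.2311]
eef_rot: [0.637, 0.771, -0.0, -0.0]
ft_force: [-0.0, 0.8, -0.5]
width: 1.0
grasp_force: 0.0
```

```bash
python3 -m creep '{"dp":[[0.01,-0.0135,0],[0.01,-0.0135,-0.03],[0.01,-0.0135,-0.06],[0.01,-0.0135,-0.09],[0.01,-0.0135,-0.12],[0.01,-0.0135,-0.14],[0.01,-0.0135,-0.14],[0.01,-0.0135,-0.14]],"rot":[[0,0,0],[0,0,0],[0,0,0],[0,0,0],[0,0,0],[0,0,0],[0,0,0],[0,0,0]],"hand":[-1,-1,-1,-1,-1,-1,-1,-1]}' 60
```

```text
t: 3.32
position: [0.5278, 0.1117, 0.0908]
eef_rot: [0.636, 0.772, -0.001, -0.001]
ft_force: [0.4, 0.7, 0.6]
width: 1.001
grasp_force: 0.0
```

```bash
python3 -m creep '{"dp":[[0.001,-0.001,-0.015],[0.001,-0.001,-0.03],[0.001,-0.001,-0.045],[0.001,-0.001,-0.058],[0.001,-0.001,-0.065],[0.001,-0.001,-0.065]],"rot":[[0,0,0],[0,0,0],[0,0,0],[0,0,0],[0,0,0],[0,0,0]],"hand":[-1,-1,-1,-1,-1,-1]}' 60; python3 -m creep '{"dp":[[0,0,0],[0,0,0],[0,0,0],[0,0,0],[0,0,0],[0,0,0],[0,0,0],[0,0,0],[0,0,0],[0,0,0]],"rot":[[0,0,0],[0,0,0],[0,0,0],[0,0,0],[0,0,0],[0,0,0],[0,0,0],[0,0,0],[0,0,0],[0,0,0]],"hand":[-0.4,-0.2,0,0.2,0.4,0.6,0.8,1,1,1]}' 50
```

```text
t: 3.82
position: [0.5302, 0.1098, 0.0267]
eef_rot: [0.637, 0.771, 0.0, 0.0]
ft_force: [0.1, 0.2, 0.4]
width: 0.996
grasp_force: 0.0
t: 4.65
position: [0.5301, 0.1093, 0.0266]
eef_rot: [0.637, 0.771, -0.0, -0.0]
ft_force: [-2.0, -0.8, 5.8]
width: 0.133
grasp_force: 50.2
```

```bash
python3 -m creep '{"dp":[[0.002,-0.002,0],[0.004,-0.005,0],[0.006,-0.009,0],[0.008,-0.013,0],[0.010,-0.017,0],[0.012,-0.021,0],[0.015,-0.025,0],[0.017,-0.028,0],[0.019,-0.03,0],[0.02,-0.03,0],[0.02,-0.03,0]],"rot":[[0,0,-1],[0,0,-2],[0,0,-3.2],[0,0,-4.5],[0,0,-5.8],[0,0,-7],[0,0,-8.2],[0,0,-9.4],[0,0,-10.3],[0,0,-11],[0,0,-11]],"hand":[1,1,1,1,1,1,1,1,1,1,1]}' 50; python3 - <<'E'
from h import *
p=arm.camera("top"); cv2.imwrite("pics/c2.png",np.clip(1.6*cv2.resize(p["pixels"][200:310,275:495,::-1],None,fx=3.6,fy=3.6,interpolation=cv2.INTER_CUBIC),0,255).astype(np.uint8))
s=arm.observe(); print(s["position"],s["wrist_torque"])
E
```

```text
t: 5.57
position: [0.5502, 0.08, 0.0266]
eef_rot: [0.708, 0.706, 0.0, -0.0]
ft_force: [-3.1, 2.9, 5.6]
width: 0.133
grasp_force: 50.2
[0.55018341 0.079979   0.02658238] [0.3408842  0.41709892 0.1000358 ]
```

View pics/c2.png

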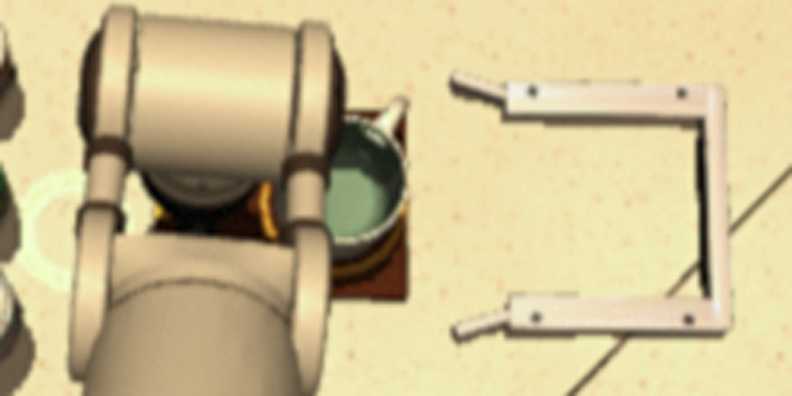

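The tray is now square to the guide: its front edge is at crop col 407, rows 110–299, and the guide lips span rows 118–298. The mug is still in the ring.

```bash
python3 - <<'E'
from h import *
p=arm.camera("top")
c=lambda x,y,zz: w(p,[x/3.6+275-.36,y/3.6+200-.36],zz).round(4)
print("tray front",c(407,110,.008),c(407,299,.008))
print("lips in L",c(505,115,.022),c(510,297,.022),"R",c(698,122,.022),c(710,299,.022))
print("outer",c(508,82,.022),c(722,88,.022),c(512,333,.022),c(730,330,.022))
E
```

```text
tray front [ 0.615  -0.0654  0.008 ] [ 0.4867 -0.0639  0.008 ]
lips in L [ 0.6095 -0.129   0.022 ] [ 0.4873 -0.1299  0.022 ] R [ 0.6064 -0.2581  0.022 ] [ 0.4876 -0.2617  0.022 ]
outer [ 0.6321 -0.1315  0.022 ] [ 0.6299 -0.2751  0.022 ] [ 0.4636 -0.1307  0.022 ] [ 0.4673 -0.2741  0.022 ]
```

```bash
python3 -m creep '{"dp":[[0,-0.004,0],[-0.001,-0.011,0],[-0.0015,-0.02,0],[-0.002,-0.03,0],[-0.002,-0.04,0],[-0.002,-0.05,0],[-0.002,-0.06,0],[-0.002,-0.07,0],[-0.002,-0.08,0],[-0.002,-0.09,0],[-0.002,-0.097,0],[-0.002,-0.1,0]],"rot":[[0,0,0],[0,0,0],[0,0,0],[0,0,0],[0,0,0],[0,0,0],[0,0,0],[0,0,0],[0,0,0],[0,0,0],[0,0,0],[0,0,0]],"hand":[1,1,1,1,1,1,1,1,1,1,1,1]}' 50
```

```text
t: 6.67
position: [0.5486, -0.0202, 0.0266]
eef_rot: [0.708, 0.706, 0.001, -0.0]
ft_force: [0.3, 6.9, 4.2]
width: 0.134
grasp_force: 49.9
```

```bash
python3 -m creep '{"dp":[[0,-0.004,0],[0,-0.012,0],[0,-0.022,0],[0,-0.032,0],[0,-0.042,0],[0,-0.052,0],[0,-0.062,0],[0,-0.07,0],[0,-0.077,0],[0,-0.083,0],[0,-0.088,0],[0,-0.09,0]],"rot":[[0,0,0],[0,0,0],[0,0,0],[0,0,0],[0,0,0],[0,0,0],[0,0,0],[0,0,0],[0,0,0],[0,0,0],[0,0,0],[0,0,0]],"hand":[1,1,1,1,1,1,1,1,1,1,1,1]}' 50; python3 -m creep '{"dp":[[0,-0.002,0],[0,-0.004,0],[0,-0.006,0],[0,-0.007,0],[0,-0.007,0]],"rot":[[0,0,0],[0,0,0],[0,0,0],[0,0,0],[0,0,0]],"hand":[1,1,1,1,1]}' 50
```

```text
t: 7.67
position: [0.5486, -0.1097, 0.0266]
eef_rot: [0.708, 0.706, 0.001, -0.001]
ft_force: [-0.7, 8.6, 6.3]
width: 0.13
grasp_force: 50.1
t: 8.08
position: [0.5486, -0.1163, 0.0266]
eef_rot: [0.708, 0.706, 0.001, -0.001]
ft_force: [-0.9, 7.1, 5.5]
width: 0.13
grasp_force: 50.2
```

```bash
python3 -m creep '{"dp":[[0,-0.001,0],[0,-0.002,0],[0,-0.003,0],[0,-0.003,0]],"rot":[[0,0,0],[0,0,0],[0,0,0],[0,0,0]],"hand":[1,1,1,1]}' 50;  python3 -m creep '{"dp":[[0,-0.001,0],[0,-0.002,0],[0,-0.0025,0],[0,-0.0025,0]],"rot":[[0,0,0],[0,0,0],[0,0,0],[0,0,0]],"hand":[1,1,1,1]}' 50
```

```text
t: 8.42
position: [0.5489, -0.1172, 0.0266]
eef_rot: [0.708, 0.706, 0.002, -0.002]
ft_force: [2.3, 16.1, 5.7]
width: 0.134
grasp_force: 50.4
t: 8.75
position: [0.5489, -0.1172, 0.0266]
eef_rot: [0.708, 0.706, 0.004, -0.003]
ft_force: [2.6, 25.3, 10.6]
width: 0.134
grasp_force: 50.9
```

The tray is on the stop: the force rises with no further motion. I'll ease off, release, rise and check.

```bash
python3 -m creep '{"dp":[[0,0.002,0],[0,0.004,0],[0,0.0045,0],[0,0.0045,0],[0,0.0045,0],[0,0.0045,0],[0,0.0045,0],[0,0.0045,0],[0,0.0045,0]],"rot":[[0,0,0],[0,0,0],[0,0,0],[0,0,0],[0,0,0],[0,0,0],[0,0,0],[0,0,0],[0,0,0]],"hand":[1,1,1,0.5,0,-0.5,-1,-1,-1]}' 50;  python3 -m creep '{"dp":[[0,0,0.01],[0,0,0.03],[0,0,0.06],[0,0.01,0.09],[0,0.03,0.12],[0,0.06,0.15],[0,0.09,0.18],[0,0.12,0.19],[0,0.15,0.2],[0,0.18,0.2],[0,0.2,0.2],[0,0.2,0.2]],"rot":[[0,0,0],[0,0,0],[0,0,0],[0,0,0],[0,0,0],[0,0,0],[0,0,0],[0,0,0],[0,0,0],[0,0,0],[0,0,0],[0,0,0]],"hand":[-1,-1,-1,-1,-1,-1,-1,-1,-1,-1,-1,-1]}' 50
python3 - <<'E'
from h import *
p=arm.camera("top"); cv2.imwrite("pics/c3.png",np.clip(1.6*cv2.resize(p["pixels"][200:310,275:495,::-1],None,fx=3.6,fy=3.6,interpolation=cv2.INTER_CUBIC),0,255).astype(np.uint8))
for q,z in dict(tray_grip=.04,mug_spot=.008,mug_rim=.099,mug=.008,tray=0).items():
    for r in arm.tip_of(p,q)[:1]: print(q,r["score"],w(p,r["xy"],z).round(4))
p2=arm.camera("scene"); cv2.imwrite("pics/s3.png",p2["pixels"][100:400,200:500,::-1])
E
```

```text
t: 9.5
position: [0.5481, -0.119, 0.0262]
eef_rot: [0.708, 0.706, -0.0, -0.0]
ft_force: [-0.3, -0.4, 0.1]
width: 0.937
grasp_force: 0.0
t: 10.5
position: [0.5479, 0.0848, 0.2275]
eef_rot: [0.706, 0.708, 0.001, 0.0]
ft_force: [-0.1, 1.1, 0.9]
width: 1.0
grasp_force: 0.0
tray_grip 0.69 [ 0.5412 -0.1194  0.04  ]
mug_spot 0.75 [ 0.5506 -0.212   0.008 ]
mug_rim 0.68 [ 0.5518 -0.2109  0.099 ]
mug 0.88 [ 0.5622 -0.2216  0.008 ]
tray 0.58 [ 0.5462 -0.1715  0.    ]
```

View pics/c3.png

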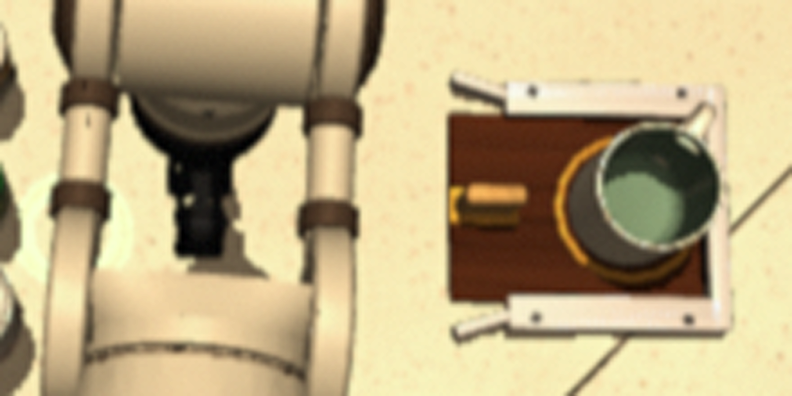

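The tray is home: its rear edge, at crop col 449, lines up with the flared mouth, and the mug stands upright in the ring. I'll move over the strainer's handle next.

```bash
python3 -m creep '{"dp":[[-0.005,0.02,0],[-0.01,0.05,0],[-0.018,0.08,0],[-0.025,0.11,0],[-0.031,0.14,0],[-0.038,0.17,0],[-0.044,0.2,0],[-0.05,0.225,0],[-0.056,0.25,0],[-0.061,0.275,0],[-0.065,0.293,0],[-0.065,0.293,0]],"rot":[[0,0,5],[0,0,11],[0,0,17],[0,0,23],[0,0,29],[0,0,35],[0,0,41],[0,0,47],[0,0,53],[0,0,59],[0,0,65],[0,0,65.4]],"hand":[-1,-1,-1,-1,-1,-1,-1,-1,-1,-1,-1,-1]}' 40;  python3 -m creep '{"dp":[[0,0,0],[0,0,0],[0,0,0]],"rot":[[0,0,0],[0,0,0],[0,0,0]],"hand":[-1,-1,-1]}' 
python3 - <<'E'
from h import *
from scipy.optimize import least_squares
p=arm.camera("top"); D=p["depth"]; T=np.array(p["cam_to_world"])
v,u=np.mgrid[:480,:640]
P=np.stack([(u-p["cx"])/p["fx"]*D,(v-p["cy"])/p["fy"]*D,D],-1)@T[:3,:3].T+T[:3,3]
m=(P[...,2]>.095)&(P[...,2]<.104)&(np.hypot(P[...,0]-.551,P[...,1]+.212)<.05)
q=P[m][:,:2]; f=least_squares(lambda a:np.hypot(*(q-a[:2]).T)-a[2],[.551,-.212,.038],loss="soft_l1",f_scale=.002); print("rim",len(q),f.x.round(4),q.min(0),q.max(0))
q=P[230:280,188:240].reshape(-1,3); q=q[(q[:,2]>.073)&(q[:,2]<.081)&(np.hypot(q[:,0]-.551,q[:,1]-.347)<.05)][:,:2]
f=least_squares(lambda a:np.hypot(*(q-a[:2]).T)-.04,[.551,.347],loss="soft_l1",f_scale=.003); print("flange",len(q),f.x.round(4),q.min(0),q.max(0))
p=arm.camera("scene")
for n,z in dict(strainer=.047,strainer_grip=.079).items():
    for r in arm.tip_of(p,n)[:1]: print(n,r["score"],w(p,r["xy"],z).round(4))
E
```

```text
t: 11.85
position: [0.4824, 0.3766, 0.2261]
eef_rot: [0.211, 0.977, 0.0, -0.0]
ft_force: [0.1, -0.4, 0.3]
width: 0.998
grasp_force: 0.0
t: 12.1
position: [0.4838, 0.373, 0.2262]
eef_rot: [0.216, 0.976, -0.0, 0.0]
ft_force: [0.0, 0.5, -0.2]
width: 0.998
grasp_force: 0.0
rim 152 [ 0.5504 -0.2105  0.0385] [ 0.51108108 -0.25051385] [ 0.59209485 -0.17038892]
flange 498 [0.5527 0.3457] [0.50906915 0.3036918 ] [0.59567584 0.38786945]
strainer 0.65 [0.5534 0.3503 0.047 ]
strainer_grip 0.56 [0.4804 0.3794 0.079 ]
```

```bash
python3 -m creep '{"dp":[[-0.001,0.0035,-0.01],[-0.001,0.0035,-0.03],[-0.001,0.0035,-0.055],[-0.001,0.0035,-0.08],[-0.001,0.0035,-0.105],[-0.001,0.0035,-0.125],[-0.001,0.0035,-0.145],[-0.001,0.0035,-0.158],[-0.001,0.0035,-0.166],[-0.001,0.0035,-0.166],[-0.001,0.0035,-0.166]],"rot":[[0,0,0.5],[0,0,0.5],[0,0,0.5],[0,0,0.5],[0,0,0.5],[0,0,0.5],[0,0,0.5],[0,0,0.5],[0,0,0.5],[0,0,0.5],[0,0,0.5]],"hand":[-1,-1,-1,-1,-1,-1,-1,-1,-1,-1,-1]}' 40
python3 - <<'E'
from h import *
p=arm.camera("scene"); cv2.imwrite("pics/s4.png",cv2.resize(p["pixels"][280:440,180:380,::-1],None,fx=3,fy=3))
E
```

```text
t: 13.22
position: [0.4824, 0.3779, 0.0606]
eef_rot: [0.21, 0.978, 0.0, 0.0]
ft_force: [-0.2, -0.2, 1.1]
width: 1.003
grasp_force: 0.0
```

View pics/s4.png

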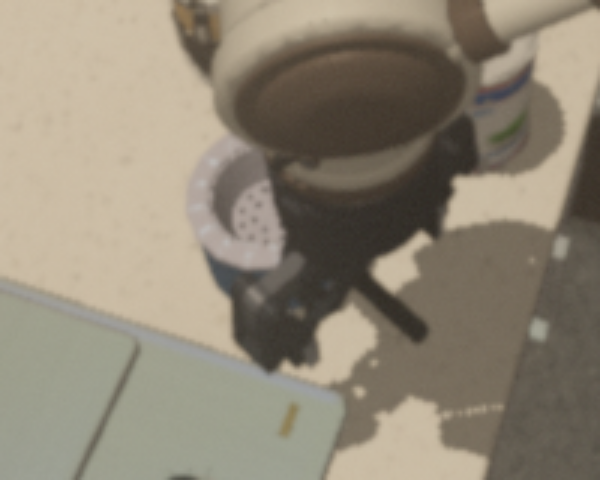

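The open fingers straddle the handle, whose free end shows at about (420,335), and the strainer still hangs in the cup. I'll close and lift straight up.

```bash
python3 -m creep '{"dp":[[0,0,0],[0,0,0],[0,0,0],[0,0,0],[0,0,0],[0,0,0],[0,0,0],[0,0,0],[0,0,0],[0,0,0],[0,0,0]],"rot":[[0,0,0],[0,0,0],[0,0,0],[0,0,0],[0,0,0],[0,0,0],[0,0,0],[0,0,0],[0,0,0],[0,0,0],[0,0,0]],"hand":[-0.4,-0.2,0,0.2,0.4,0.6,0.8,1,1,1,1]}' 70; python3 -m creep '{"dp":[[0,0,0.003],[0,0,0.008],[0,0,0.015],[0,0,0.025],[0,0,0.035],[0,0,0.05],[0,0,0.07],[0,0,0.09],[0,0,0.11],[0,0,0.13],[0,0,0.145],[0,0,0.15]],"rot":[[0,0,0],[0,0,0],[0,0,0],[0,0,0],[0,0,0],[0,0,0],[0,0,0],[0,0,0],[0,0,0],[0,0,0],[0,0,0],[0,0,0]],"hand":[1,1,1,1,1,1,1,1,1,1,1,1]}' 70
```

```text
t: 14.18
position: [0.4822, 0.3778, 0.0604]
eef_rot: [0.21, 0.978, 0.0, 0.0]
ft_force: [-0.6, -0.3, 1.5]
width: 0.104
grasp_force: 68.4
t: 15.18
position: [0.4838, 0.3786, 0.2149]
eef_rot: [0.21, 0.978, 0.002, 0.003]
ft_force: [-0.1, 0.5, -0.4]
width: 0.102
grasp_force: 68.2
```

```bash
python3 -m creep '{"dp":[[0,0,0],[0,0,0]],"rot":[[0,0,0],[0,0,0]],"hand":[1,1]}' 70
python3 - <<'E'
from h import *
p=arm.camera("scene"); cv2.imwrite("pics/s5.png",p["pixels"][...,::-1])
for n,z in dict(strainer=.201,strainer_grip=.233,drip_cup=0).items():
    for r in arm.tip_of(p,n)[:1]: print(n,r["score"],r["xy"],w(p,r["xy"],z).round(4))
p=arm.camera("top"); D=p["depth"]; T=np.array(p["cam_to_world"])
v,u=np.mgrid[:480,:640]
P=np.stack([(u-p["cx"])/p["fx"]*D,(v-p["cy"])/p["fy"]*D,D],-1)@T[:3,:3].T+T[:3,3]
q=P[(P[...,2]>.205)&(P[...,2]<.25)&(np.hypot(P[...,0]-.552,P[...,1]-.346)<.055)]; print(len(q),q.min(0),q.max(0),np.median(q,0))
if len(q)>20:
    A=np.c_[q[:,:2]-[.552,.346],np.ones(len(q))]; print(np.linalg.lstsq(A,q[:,2],rcond=None)[0])
E
```

```text
t: 15.35
position: [0.482, 0.3777, 0.2101]
eef_rot: [0.21, 0.978, -0.0, -0.0]
ft_force: [-0.2, 0.1, -1.1]
width: 0.103
grasp_force: 68.2
strainer 0.86 [261.8, 308.9] [0.5432 0.3533 0.201 ]
strainer_grip 0.62 [291.1, 328.2] [0.4856 0.3839 0.233 ]
drip_cup 0.88 [272.6, 364.2] [0.5482 0.3484 0.    ]
901 [0.50002041 0.30261381 0.20526934] [0.5939103  0.38165436 0.23692344] [0.5601967  0.34541934 0.22604128]
[-0.03903485 -0.05135843  0.22415544]
```

View pics/s5.png

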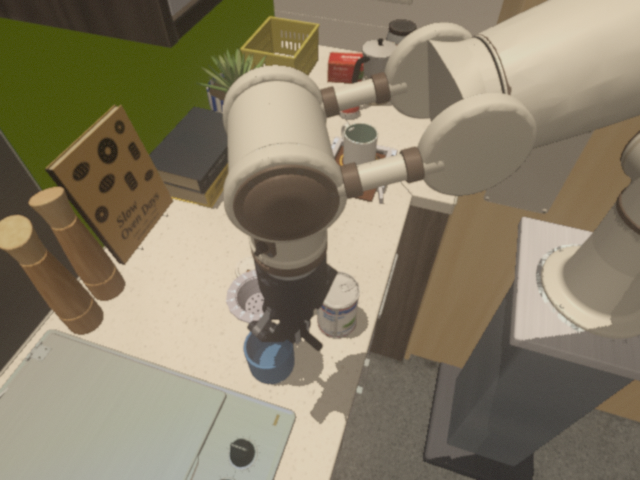

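The strainer is lifted and the blue cup stays behind at about (270,355). Next is the carry over the row.

```bash
python3 -m creep '{"dp":[[0.001,-0.006,0],[0.003,-0.02,0],[0.006,-0.04,0],[0.009,-0.063,0],[0.012,-0.088,0],[0.015,-0.113,0],[0.018,-0.138,0],[0.022,-0.163,0],[0.025,-0.188,0],[0.029,-0.213,0],[0.032,-0.238,0],[0.034,-0.255,0]],"rot":[[0,0,-1],[0,0,-3],[0,0,-5],[0,0,-8],[0,0,-11],[0,0,-14],[0,0,-17],[0,0,-20],[0,0,-23.5],[0,0,-27],[0,0,-30],[0,0,-33]],"hand":[1,1,1,1,1,1,1,1,1,1,1,1]}' 70; python3 -m creep '{"dp":[[0.003,-0.02,0],[0.006,-0.042,0],[0.009,-0.066,0],[0.012,-0.09,0],[0.015,-0.115,0],[0.019,-0.14,0],[0.022,-0.165,0],[0.026,-0.19,0],[0.029,-0.212,0],[0.032,-0.232,0],[0.034,-0.247,0],[0.035,-0.255,0]],"rot":[[0,0,-3],[0,0,-6],[0,0,-9],[0,0,-12],[0,0,-15],[0,0,-18],[0,0,-21],[0,0,-24],[0,0,-27],[0,0,-30],[0,0,-32],[0,0,-32.8]],"hand":[1,1,1,1,1,1,1,1,1,1,1,1]}' 70;python3 -m creep '{"dp":[[0,0,0],[0,0,0],[0,0,0]],"rot":[[0,0,0],[0,0,0],[0,0,0]],"hand":[1,1,1]}' 70
cat > m.py <<'E'
from h import *
from scipy.optimize import least_squares
s=arm.observe(); z=s["position"][2]-.0134
p=arm.camera("top"); D=p["depth"]; T=np.array(p["cam_to_world"])
v,u=np.mgrid[:480,:640]
P=np.stack([(u-p["cx"])/p["fx"]*D,(v-p["cy"])/p["fy"]*D,D],-1)@T[:3,:3].T+T[:3,3]
c=s["position"][:2]+[0,-.077]
q=P[(P[...,2]>z+.015)&(P[...,2]<z+.038)&(np.hypot(*(P[...,:2]-c).transpose(2,0,1))<.05)]
print(s["position"],"expect flange",z+.031,len(q),q.min(0),q.max(0),np.median(q,0))
f=q[q[:,2]>z+.024]; A=np.c_[f[:,:2]-c,np.ones(len(f))]; print("plane",np.linalg.lstsq(A,f[:,2],rcond=None)[0], "ctr",f[:,:2].min(0)/2+f[:,:2].max(0)/2)
for cam in("top","scene"):
    p=arm.camera(cam); cv2.imwrite(f"pics/m_{cam}_{s['t']:.2f}.png",p["pixels"][...,::-1]); print(s['t'])
    for n,zz in dict(strainer=z,strainer_grip=z+.032,mug_rim=.099).items():
        for r in arm.tip_of(p,n)[:1]: print(cam,n,r["score"],np.round(r["xy"]),w(p,r["xy"],zz).round(4))
E
python3 m.py
```

```text
t: 16.6
position: [0.5161, 0.1196, 0.2103]
eef_rot: [0.482, 0.876, -0.0, 0.0]
ft_force: [-0.2, 0.5, -0.6]
width: 0.097
grasp_force: 68.3
t: 17.6
position: [0.5507, -0.1346, 0.2102]
eef_rot: [0.709, 0.705, -0.0, 0.0]
ft_force: [-0.7, -0.4, -1.2]
width: 0.099
grasp_force: 68.3
t: 17.85
position: [0.551, -0.1313, 0.2102]
eef_rot: [0.707, 0.707, 0.0, -0.0]
ft_force: [0.0, -0.3, -0.8]
width: 0.1
grasp_force: 68.3
[ 0.55096606 -0.13128243  0.21019695] expect flange 0.22779695163108432 356 [ 0.50941123 -0.24078994  0.21183119] [ 0.56643692 -0.16941109  0.23471828] [ 0.52595531 -0.21515929  0.22753019]
plane [-0.06762013  0.02264404  0.22618485] ctr [ 0.53588262 -0.20510051]
17.85
top strainer 0.62 [467. 240.] [ 0.5564 -0.2048  0.1968]
top mug_rim 0.69 [460. 251.] [ 0.5491 -0.2144  0.099 ]
17.85
scene strainer 0.56 [363.  98.] [ 0.5455 -0.1977  0.1968]
scene strainer_grip 0.52 [352.  99.] [ 0.5551 -0.1392  0.2288]
scene mug_rim 0.47 [356. 159.] [ 0.5308 -0.1122  0.099 ]
```

```bash
python3 -m creep '{"dp":[[0,-0.002,-0.004],[0,-0.002,-0.012],[0,-0.002,-0.02],[0,-0.002,-0.03],[0,-0.002,-0.04],[0,-0.002,-0.048],[0,-0.002,-0.054],[0,-0.002,-0.057],[0,-0.002,-0.058],[0,-0.002,-0.058]],"rot":[[0,0,0],[0,0,0],[0,0,0],[0,0,0],[0,0,0],[0,0,0],[0,0,0],[0,0,0],[0,0,0],[0,0,0]],"hand":[1,1,1,1,1,1,1,1,1,1]}' 70
python3 m.py; ls pics; python3 - <<'E'
import cv2,glob
a=cv2.imread(sorted(glob.glob("pics/m_top*"))[-1])[200:310,400:510]; b=cv2.imread(sorted(glob.glob("pics/m_scene*"))[-1])[60:220,290:450]
cv2.imwrite("pics/pair.png",cv2.hconcat([cv2.resize(a,(400,400)),cv2.resize(b,(400,400))]))
E
```

```text
t: 19.13
position: [0.5512, -0.1342, 0.1522]
eef_rot: [0.707, 0.707, -0.0, -0.0]
ft_force: [-0.4, 0.1, -1.1]
width: 0.097
grasp_force: 68.3
[ 0.55121195 -0.13423743  0.15220994] expect flange 0.16980994468159738 273 [ 0.5099002  -0.23922332  0.15413449] [ 0.55821155 -0.1724646   0.17649027] [ 0.52436865 -0.21122779  0.16969059]
plane [-0.03863617  0.02839867  0.16912821] ctr [ 0.53116229 -0.20584396]
19.1333
top strainer 0.73 [462. 247.] [ 0.5518 -0.2087  0.1388]
top mug_rim 0.54 [456. 253.] [ 0.5463 -0.2068  0.099 ]
19.1333
scene strainer 0.66 [361. 120.] [ 0.5453 -0.2006  0.1388]
scene strainer_grip 0.8 [351. 125.] [ 0.5507 -0.1321  0.1708]
scene mug_rim 0.97 [361. 132.] [ 0.5456 -0.2099  0.099 ]
c2.png
c3.png
crop.png
m_scene_17.85.png
m_scene_19.13.png
m_top_17.85.png
m_top_19.13.png
s3.png
s4.png
s5.png
scene1.png
top1.png
```

View pics/pair.png

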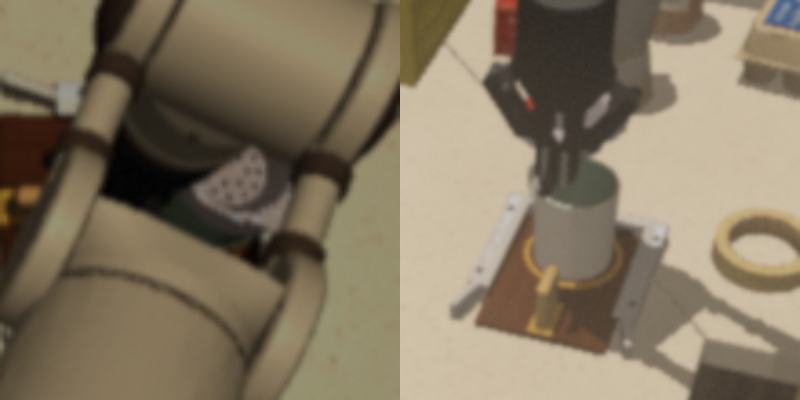

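```bash
python3 - <<'E'
import cv2,numpy as np
b=cv2.imread("pics/m_scene_19.13.png")[90:170,320:400]
cv2.imwrite("pics/z.png",np.clip(1.7*cv2.resize(b,(600,600),interpolation=cv2.INTER_CUBIC),0,255).astype(np.uint8))
E
```

```text
(no output)
```

View pics/z.png

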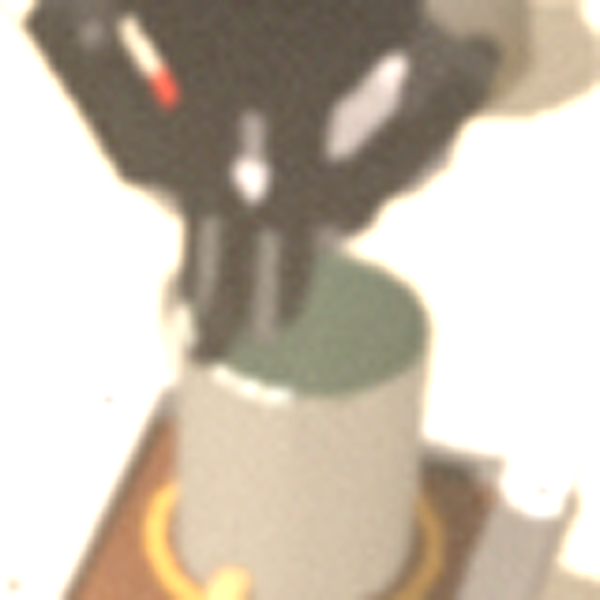

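```bash
python3 - <<'E'
from h import *
p=arm.camera("scene"); T=np.linalg.inv(np.array(p["cam_to_world"]))
def pr(X): c=T[:3,:3]@X+T[:3,3]; return np.array([(p["fx"]*c[0]/c[2]+p["cx"]-320)*7.5,(p["fy"]*c[1]/c[2]+p["cy"]-90)*7.5])
for n,c,r in(("rim",[.5508,-.2105,.099],.04),("flange",[.551,-.2112,.168],.042)):
    print(n,[pr(np.array(c)+[r*np.cos(a),r*np.sin(a),0]).round() for a in np.arange(0,6.28,np.pi/4)])
print("tcp",pr(np.array([.5512,-.1342,.1522])),np.array(p["cam_to_world"])[:3,3])
E
```

```text
rim [array([170., 286.]), array([180., 347.]), array([258., 388.]), array([357., 383.]), array([417., 336.]), array([403., 276.]), array([326., 237.]), array([231., 241.])]
flange [array([172.,  92.]), array([183., 155.]), array([269., 198.]), array([379., 194.]), array([445., 144.]), array([428.,  82.]), array([343.,  42.]), array([238.,  46.])]
tcp [232.00911717 314.18066708] [0.36072707 0.62895268 0.74391818]
```

The projection puts the flange behind the hand in this view, as expected, and the mug rim matches its measured position (fitted against predicted rows 237–388). I'll lower the last 23 mm.

```bash
python3 -m creep '{"dp":[[0,0,-0.003],[0,0,-0.007],[0,0,-0.012],[0,0,-0.016],[0,0,-0.02],[0,0,-0.022],[0,0,-0.023],[0,0,-0.023],[0,0,-0.023],[0,0,-0.023]],"rot":[[0,0,0],[0,0,0],[0,0,0],[0,0,0],[0,0,0],[0,0,0],[0,0,0],[0,0,0],[0,0,0],[0,0,0]],"hand":[1,1,1,1,1,1,1,1,1,1]}' 70
python3 m.py; python3 - <<'E'
import cv2,glob,numpy as np
a=cv2.imread(sorted(glob.glob("pics/m_top*"))[-1])[200:310,400:510]; b=cv2.imread(sorted(glob.glob("pics/m_scene*"))[-1])[90:170,320:400]
cv2.imwrite("pics/pair2.png",np.clip(1.4*cv2.hconcat([cv2.resize(a,(400,400)),cv2.resize(b,(400,400))]),0,255).astype(np.uint8))
E
```

```text
t: 20.47
position: [0.5514, -0.1343, 0.1296]
eef_rot: [0.707, 0.707, 0.0, 0.0]
ft_force: [0.3, -0.3, -0.8]
width: 0.104
grasp_force: 68.3
[ 0.55137074 -0.13429032  0.12958882] expect flange 0.1471888212927892 253 [ 0.51063376 -0.2388372   0.13128019] [ 0.55350703 -0.17281717  0.15407443] [ 0.52432335 -0.2104214   0.14735715]
plane [-0.07149295  0.03279789  0.14533445] ctr [ 0.53012197 -0.204932  ]
20.4667
top strainer 0.78 [457. 249.] [ 0.5521 -0.2047  0.1162]
top strainer_grip 0.3 [451. 252.] [ 0.5382 -0.1834  0.1482]
top mug_rim 0.64 [459. 248.] [ 0.5557 -0.2126  0.099 ]
20.4667
scene strainer 0.73 [360. 126.] [ 0.5498 -0.2089  0.1162]
scene mug_rim 0.97 [363. 132.] [ 0.5419 -0.2123  0.099 ]
```

View pics/pair2.png

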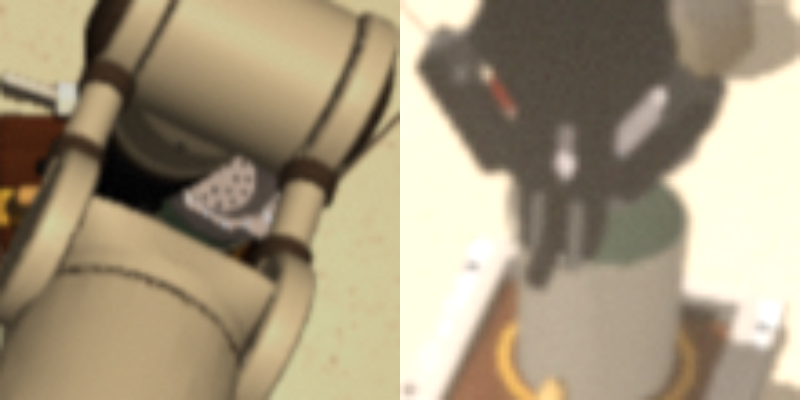

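Final view: the perforated basket sits over the mug (left crop, about (235,185)) and the mug stands upright in its ring. The measured underside is about 15–17 mm above the rim and nothing is in contact. I'm handing it in.

```bash
python3 -c "
from bench import arm
print(arm.close_job())"
```

```text
the job is handed in; nothing more can be done
None
```

The job is handed in, with no verdict returned: the tray is against the guide's stop with the mug upright in its ring, and by my measurements the strainer is held level, centred over the mug and about 15–17 mm above the rim.

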